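Back the vial carousel up one notch

TASK

The vial carousel was advanced one notch too far. With the fingertips only and gently, push the knob of the ratchet pawl so that the pawl flips up and stays clear of the wheel, then push the wheel backward (clockwise seen from above) by exactly one notch by one of its upright pegs, so that the vial that has gone just past the pointer stands at it again, and last push the pawl down again so that its nose sits fully in the new notch. Pick nothing up, keep the vials standing in their pockets and leave the bottles, marker and dish where they are.

Things in the scene. Friction and masses are not known exactly. Their poses are not given: they have to be found in the camera images.
- carousel: fixed round vial carousel on a grey foot 200 mm across. Origin: on the work surface, under the wheel's axle, z up. The pawl's bracket stands outside the rim with its pivot at (75, 99, 46) mm in this frame; its highest part, a rest block behind the pivot (x 95 to 107, y 87 to 111 mm), is 56 mm high. The unit's heading (its x axis) varies by up to 25 degrees from straight ahead
- wheel (a joint): angle of the white wheel in rad, positive counter-clockwise seen from above (forward). Backward is clockwise, negative. Starts within 0.03 of 0. One notch is 60 degrees, so one notch back reads about -1.047; the pawl in a notch leaves about 0.08 of play either side. It turns with light friction (about 2 N at a peg) and stays where it is left. The pawl blocks backward turning while it is down
- axle (a point): on the wheel's axis at its upper face, 26 mm above the work surface. Wheel 220 mm across. On it: six square vial pockets, 28 mm wide, 14 mm high, at radius 46 mm, at carousel-frame angles 0, 60, 120.. degrees when wheel = 0; six ratchet teeth round the rim (radius 92 to 106 mm, 14 mm high), one side of each upright, the other a long ramp
- peg (a point): top end of one of six upright steel pegs to push the wheel by (10 mm thick, 70 mm tall, tops 96 mm above the work surface, radius 76 mm, midway between the pockets: 30, 90, 150.. degrees in the carousel frame when wheel = 0). This is the one at 30 degrees, on the wheel's far side; it goes round with the wheel
- pointer (a point): tip of the small dark pointer blade on a post at the wheel's rim, on the carousel's -x side, 44 mm above the work surface
- pawl (a joint): angle of the ratchet pawl about its level pivot in rad: 0 down (nose in a notch), 0.9 thrown fully back. Weighted like a tumbler: it balances at 0.33; below about 0.28 it falls down by itself, above about 0.38 it falls back and stays up. It needs less than 2 N at the knob
- pawl_knob (a point): centre of the steel ball knob (22 mm across) on the pawl's upright stem (8 mm thick), 60 mm from the pivot; straight above it, at 106 mm height, when the pawl is down. Pushing the knob along the carousel's +x lifts the nose off the wheel; fully back (0.9) the knob is 47 mm farther along +x and its centre 83 mm high. Pushing it back along -x drops the nose
- pawl_nose (a point): underside of the pawl's nose (12 x 12 mm), at the end of the 75 mm dark steel arm (10 mm thick) that reaches from the pivot along the carousel's -x over the rim; 29 mm above the work surface when fully down
- vial_0_mid (a point): mid-body of a small capped sample vial (21 mm across, 47 mm tall, loose), standing in a pocket of the wheel; about 44 mm above the work surface, the cap's top at 73 mm - this is the vial that must come back to the pointer
- vial_1_mid (a point): mid-body of a small capped sample vial (21 mm across, 47 mm tall, loose), standing in a pocket of the wheel; about 44 mm above the work surface, the cap's top at 73 mm
- vial_2_mid (a point): mid-body of a small capped sample vial (21 mm across, 47 mm tall, loose), standing in a pocket of the wheel; about 44 mm above the work surface, the cap's top at 73 mm
- bottle_a: screw-cap bottle, 56 mm across, 107 mm tall, standing to the right of the carousel; bystander, origin under its base
- bottle_b: screw-cap bottle, 56 mm across, 107 mm tall, standing to the left of the carousel; bystander, origin under its base
- marker: marker pen, 134 x 12 x 13 mm, lying to the left of the carousel; bystander, origin under its middle
- dish: closed culture dish, 60 mm across, 15 mm high, to the right of the carousel; bystander, origin under its centre

How it is judged:
By the outcome, as a careful person would: the job done as asked, in the order asked, and still so for the second after the job is handed in, with the robot touching nothing.
It also fails if it takes over 45 s, if anything falls off the work surface, if the arm or the gripper's body presses on something with over 40 N, if the wrist force passes 120 N, or if a joint passes its speed limit or range.

ROBOT

A 6-joint arm with a two-finger parallel gripper is mounted at the origin on a cart in front of the work surface, level with it; the furniture and walls round the work are solid. World frame = base frame: x ahead of the robot, y to its left, z up, the work surface at z = 0. Lengths are in mm, angles in rad, forces in N, time in s.
With the tool pointing down it reaches from about 275 to 1000 mm from the base axis. Payload 8.4 kg.
Tool frame: the origin (TCP) lies midway between the tips of the shut fingers; the grasp point (between the pads) lies 19 mm behind it; z points along the fingers, y is the direction in which the jaws open and shut (so a half turn about z gives the same grasp; the last joint's range is limited). The gripper opens to 85 mm and grips with 20 to 120 N. Pads are 22 mm wide; open, the fingers measure 114 mm over their backs; the gripper's body (76 mm by 85 mm) begins 54 mm behind the grasp point. The pads swing forward as they close: fully open they stand 13 mm farther back than shut.
Start: joints at [-1.192, 0.353, 1.633, -0, 1.155, -0.002], TCP at [232.288, -580.233, 231.281] pointing down, gripper open.
Joint ranges: [-2.63, 2.63], [-0.92, 2.1], [0.06, 2.66], [-1.3, 4.44], [0, 2.69], [-3.02, 3.02]. Speed limits (rad/s): [2.22, 2.22, 2.79, 3.14, 3.14, 3.14].

INTERFACE

Orientations are given as [roll, pitch, yaw] about the fixed x, y, z axes, in that order (R = Rz(yaw) Ry(pitch) Rx(roll)).
In Python, from rig import * gives the robot as it stands.
- The arm moves only by the tool play_rows, never from a script. Its argument "moves" is a list of rows, each a list of 3 entries, a list of its own where there are three numbers: the shift along the tool's x, y, z in m, then the turn, a rotation vector about the tool's x, y, z in rad, then the opening in per cent of the stroke, from 0 (shut) to 100 (fully open). In form: [[[x, y, z], [rx, ry, rz], fingers], ...]. A call has 1 to 20 rows; each row shifts and turns the commanded pose from where the row before left it, along the tool's axes as they then stand; what a row does not reach is not made up. A row lasts 1/10 s, in which the tool goes at most 50 mm and 8.59 degrees, less where a joint would pass 70% of its speed; a pose out of reach is approached as far as the arm can. A call is refused whole if a number of a shift passes 0.05 or a number of a turn 0.15, either way. A call with a gripper value outside its range is refused whole. The fingers move at their own pace and stop on an object; "squeeze" is the grip in N (left out, the last holds). Time passes only in rows, so rows that do not move let the fingers close. It gives the time, the measured TCP pose, the force and the opening at its end, in the units of the state.
- sense(): the state, without advancing time (a new reading comes with each control period).
- grab_frame(name): name is "side" or "top" or "wrist"; returns a dict with "pixels" (384x512x3 uint8, red, green, blue), "intrinsics" (3x3 intrinsics, pixels), "R" (3x3) and "t" (3): a world point X has camera coordinates R X + t. Camera axes: x right, y down, z forward; pixel columns grow to the right and rows downward; lengths in mm; the calibration is good to about 2 mm. A picture is of the moment at which its call begins. There is no depth.
- sign_off(): hands the job in, once; it reports no verdict.
The state is a dict: "clock": time; "qpos": joint angles; "qvel": joint speeds; "joint_efforts": joint torques, N m; "eef_pos": TCP position; "tcp_rot": TCP orientation; "contact_force": force on the tool from outside, world axes, zero at the start; "wrist_torque": the same for the moment, N m; "opening": opening from 0.0 (shut) to 1.0 (fully open).
Only numpy, scipy, OpenCV 4.12 (cv2) and the standard library are available. Lean on these libraries where they do the work, as an engineer would, in place of code of your own. Each camera call takes 0.05 s, during which the arm holds its last target. There are 200 camera calls.

## Working session

There is one attempt and no reset: what is moved stays moved. The work goes in short steps, Python scripts to look and compute and a tool call to move; the robot and the scene stay as the last step left them, time stands still between calls to the robot, and variables do not carry over. Pictures are saved under pics/ and viewed, about 8 in all and at most 12, crops included, and the job is handed in when it is done.

Besides the shell and the picture viewer there is one more tool, called after "Request:" by a JSON object that holds its "fn" and its "kwargs". play_rows: Moves the arm, as the interface text tells. Its arguments: {"type":"object","properties":{"moves":{"type":"array"},"squeeze":{"type":"number"}},"required":["moves"]}

```bash
mkdir -p pics; ls; python3 - <<'E'
from rig import *
import cv2,numpy as np
s=sense(); print(s['clock'],s['eef_pos'],s['tcp_rot'],s['opening'])
a=[]
for n in ("top","side"):
    f=grab_frame(n); cv2.imwrite(f"pics/{n}0.png",f["pixels"][:,:,::-1]); np.savez(f"{n}0.npz",**f)
    print(n,f["intrinsics"].tolist(),np.round(-np.array(f["R"]).T@f["t"]).tolist(),np.round(f["R"],3).tolist())
    a.append(f["pixels"][:,:,::-1])
E
```

```text
pics
0.0 [ 232.11293598 -579.76431802  230.55763078] [-3.14017519e+00  6.36844204e-07  3.80807257e-01] 1.0031487495588105
top [[418.5587958801396, 0.0, 252.19160748145742], [0.0, 418.5587958801396, 192.35832206401136], [0.0, 0.0, 1.0]] [357.0, -151.0, 1174.0] [[0.008, -1.0, 0.0], [-0.995, -0.008, -0.096], [0.096, 0.001, -0.995]]
side [[480.398920077433, 0.0, 253.7750872963405], [0.0, 480.398920077433, 193.7125175086057], [0.0, 0.0, 1.0]] [-18.0, -1135.0, 723.0] [[0.891, -0.453, -0.004], [-0.228, -0.44, -0.868], [0.392, 0.775, -0.496]]
```

View pics/top0.png

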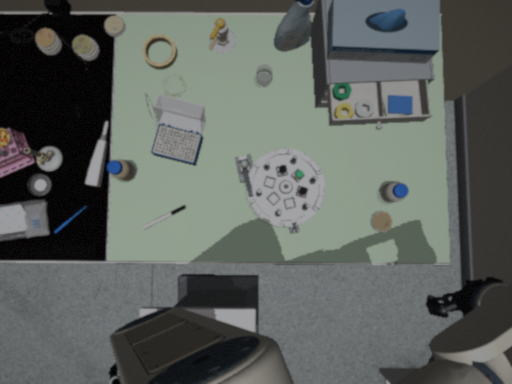

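View pics/side0.png

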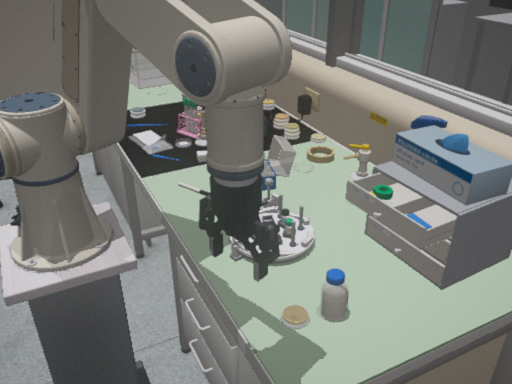

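```bash
cat > h.py <<'E'
import numpy as np,cv2
def ray(f,u,v,z):
    R=np.array(f["R"]);t=np.array(f["t"]).ravel();c=-R.T@t
    d=R.T@np.linalg.inv(f["intrinsics"])@[u,v,1.]
    return c+d*(z-c[2])/d[2]
def proj(f,X):
    p=np.array(f["intrinsics"])@(np.array(f["R"])@X+np.array(f["t"]).ravel()); return p[:2]/p[2]
def car(c,h,p):
    return np.array([c[0]+np.cos(h)*p[0]-np.sin(h)*p[1],c[1]+np.sin(h)*p[0]+np.cos(h)*p[1],p[2]])
def tri(obs):
    A=[];b=[]
    for f,u,v in obs:
        R=np.array(f["R"]);c=-R.T@np.array(f["t"]).ravel()
        d=R.T@np.linalg.inv(f["intrinsics"])@[u,v,1.];d/=np.linalg.norm(d)
        P=np.eye(3)-np.outer(d,d);A.append(P);b.append(P@c)
    return np.linalg.lstsq(np.vstack(A),np.hstack(b),rcond=None)[0]
E
python3 - <<'E'
from h import *
f=dict(np.load("top0.npz"))
im=cv2.imread("pics/top0.png")
cv2.imwrite("pics/crop0.png",cv2.resize(im[140:240,225:335],None,fx=6,fy=6,interpolation=cv2.INTER_CUBIC))
hsv=cv2.cvtColor(im,cv2.COLOR_BGR2HSV)
m=((hsv[...,1]<50)&(hsv[...,2]>90)).astype(np.uint8)*255
cs,_=cv2.findContours(m[140:240,225:335],cv2.RETR_EXTERNAL,cv2.CHAIN_APPROX_NONE)
c=max(cs,key=cv2.contourArea);print(cv2.minEnclosingCircle(c),cv2.fitEllipse(c))
print(ray(f,286,187,26),ray(f,294,228,44),ray(f,242,165,50))
E
```

```text
((54.5, 49.5), 73.6241455078125) ((54.5, 49.5), (116.458740234375, 129.77597045898438), 90.0)
[ 484.25049506 -243.15292005   26.        ] [ 371.45551379 -263.20513339   44.        ] [ 540.79080567 -121.75162702   50.        ]
```

View pics/crop0.png

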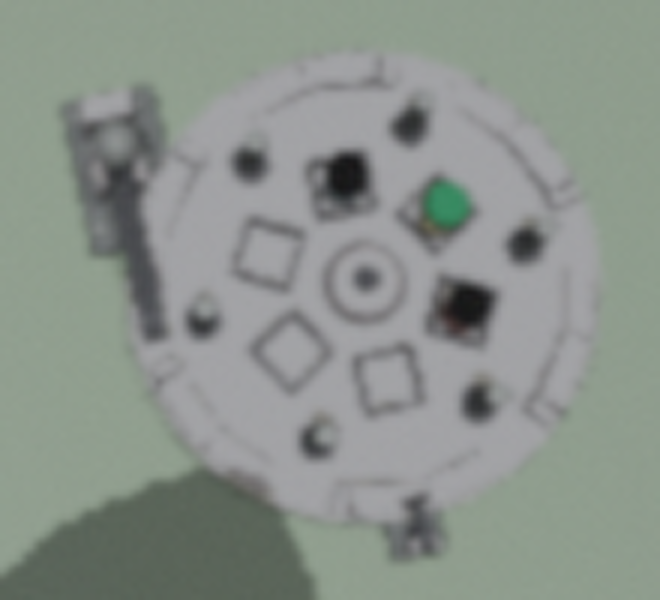

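```bash
cat > fit.py <<'E'
from h import *
from scipy.optimize import least_squares
f=dict(np.load("top0.npz"))
full=lambda p:((p[0]+.5)/6-.5+225,(p[1]+.5)/6-.5+140)
obs=[((365,281),(0,0,26))]
# empty pockets: at 60,120,180 deg, rim height 40
for p,a in (((268,254),60),((291,352),120),((389,380),180)):
    a=np.radians(a); obs.append((p,('p',a)))
def r(x):
    o=[]
    for p,q in obs:
        if q[0]=='p': P=car(x[:2],x[2],(46*np.cos(q[1]+x[3]),46*np.sin(q[1]+x[3]),40))
        else: P=car(x[:2],x[2],q)
        o+=list(proj(f,P)-full(p))
    o+=list(.7*(proj(f,car(x[:2],x[2],(75,99,56+0)))-full((113,145))))  # rough pivot
    return o
s=least_squares(r,[484,-243,.2,0]); print(s.x,np.round(s.fun,2))
x=s.x
back=lambda P:np.round((proj(f,P)-[225,140])*6+2.5)
for k in range(6):
    a=np.radians(30+60*k)+x[3]
    print(30+60*k,[back(car(x[:2],x[2],(76*np.cos(a),76*np.sin(a),z))) for z in (26,96)])
for n,q in dict(knob=(75,99,106),piv=(75,99,46),nose=(0,99,40),rb1=(107,87,56),rb2=(107,111,56),ptr=(-106,0,44)).items(): print(n,back(car(x[:2],x[2],q)))
E
python3 fit.py
```

```text
[ 4.84691436e+02 -2.39889966e+02  1.74769824e-01  8.22854031e-02] [-0.6   0.42 -0.29 -0.18  0.11 -0.24  0.11 -0.33  0.94  0.5 ]
30 [array([246., 166.]), array([251., 141.])]
90 [array([201., 324.]), array([204., 309.])]
150 [array([318., 443.]), array([327., 435.])]
210 [array([478., 402.]), array([498., 391.])]
270 [array([521., 243.]), array([544., 223.])]
330 [array([405., 126.]), array([420.,  99.])]
knob [119. 130.]
piv [121. 153.]
nose [149. 316.]
rb1 [136.  76.]
rb2 [83. 85.]
ptr [406. 511.]
```

Request:
{"fn": "play_rows", "kwargs": {"moves": [[[0.027,-0.0215,-0.012],[0,0,0],0],[[0.027,-0.0215,-0.012],[0,0,0],0],[[0.027,-0.0215,-0.012],[0,0,0],0],[[0.027,-0.0215,-0.012],[0,0,0],0],[[0.027,-0.0215,-0.012],[0,0,0],0],[[0.027,-0.0215,-0.012],[0,0,0],0],[[0.027,-0.0215,-0.012],[0,0,0],0],[[0.027,-0.0215,-0.012],[0,0,0],0],[[0.027,-0.0215,-0.012],[0,0,0],0],[[0.027,-0.0215,-0.012],[0,0,0],0],[[0,0,0],[0,0,0.14],0],[[0,0,0],[0,0,0],0],[[0,0,0],[0,0,0],0]]}}

```text
clock: 1.4
eef_pos: [402.7, -280.3, 350.9]
tcp_rot: [-3.141, 0.001, 0.244]
contact_force: [-0.3, 0.5, -0.5]
opening: 0.003
```

```bash
python3 - <<'E'
from rig import *
from h import *
s=sense(); print(s['clock'],s['eef_pos'],s['tcp_rot'],s['opening'],s['contact_force'])
for n in ("wrist","side"):
    f=grab_frame(n); cv2.imwrite(f"pics/{n}1.png",f["pixels"][:,:,::-1]); np.savez(f"{n}1.npz",**f)
    print(n,np.round(-np.array(f["R"]).T@f["t"]).tolist())
E
```

```text
1.4 [ 402.72745996 -280.29328036  350.91387628] [-3.14118118e+00  5.72874511e-04  2.44455662e-01] 0.0026788080627481296 [-0.31680656  0.46556832 -0.46691405]
wrist [476.0, -261.0, 495.0]
side [-18.0, -1135.0, 723.0]
```

View pics/wrist1.png

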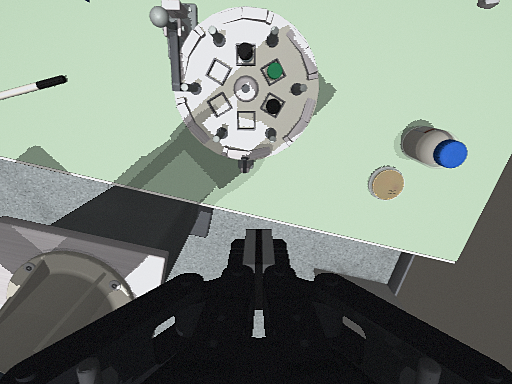

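```bash
python3 - <<'E'
import cv2
im=cv2.imread("pics/wrist1.png")
cv2.imwrite("pics/crop1.png",cv2.resize(im[0:180,140:330],None,fx=4,fy=3.3333,interpolation=cv2.INTER_CUBIC))
E
```

```text
(no output)
```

View pics/crop1.png

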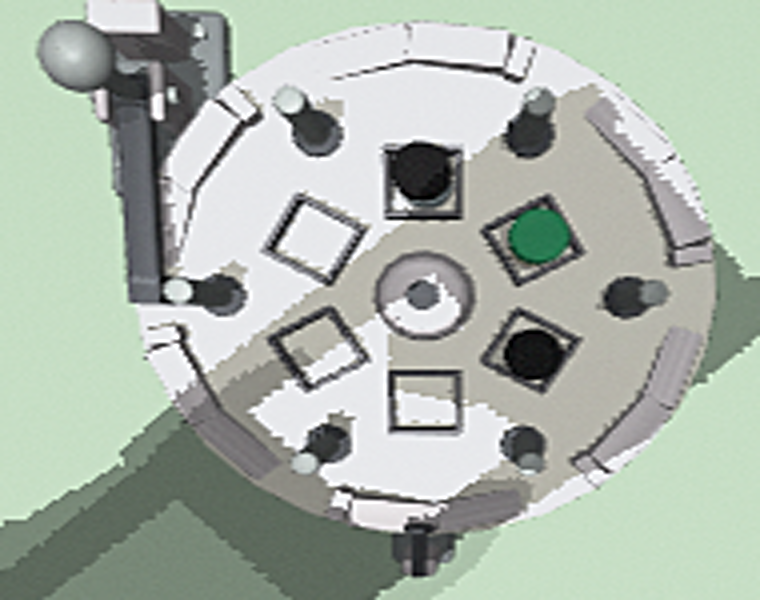

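```bash
cat > fit2.py <<'E'
from h import *
from scipy.optimize import least_squares
f=dict(np.load("wrist1.npz")); g=dict(np.load("top0.npz"))
F=lambda p:np.array([(p[0]+.5)/4-.5+140,(p[1]+.5)/3.3333-.5])
G=lambda p:np.array([(p[0]+.5)/6-.5+225,(p[1]+.5)/6-.5+140])
pegs={30:(291,102),90:(178,290),150:(305,462),210:(530,461),270:(652,291),330:(540,101)}
pock={60:(317,238),120:(320,347),180:(426,401)}
kn=(75,55)
def P(x,r,a,z): a=np.radians(a)+x[3]; return car(x[:2],x[2],(r*np.cos(a),r*np.sin(a),z))
def res(x):
    o=[proj(f,P(x,76,a,96))-F(p) for a,p in pegs.items()]
    o+=[proj(f,P(x,46,a,40))-F(p) for a,p in pock.items()]
    o+=[proj(f,car(x[:2],x[2],(75,99,106)))-F(kn)]
    o+=[proj(f,car(x[:2],x[2],(0,0,26)))-F((422,292))]
    return np.ravel(o)
s=least_squares(res,[484,-243,.24,0],loss='soft_l1');x=s.x
print(x);print(np.round(res(x).reshape(-1,2),1).tolist())
print('tri axle',tri([(f,*F((422,292))),(g,*G((365,281)))]))
print('tri knob',tri([(f,*F(kn)),(g,*G((117,140)))]), car(x[:2],x[2],(75,99,106)))
print('ptr ray@44',ray(f,*F((420,525)),44), car(x[:2],x[2],(-106,0,44)))
E
python3 fit2.py; python3 -c "
from rig import *
print(sense()['tcp_rot'])"
```

```text
[ 4.83158357e+02 -2.39539115e+02  2.21126570e-01  1.80927039e-02]
[[-0.5, -1.0], [0.3, -0.3], [0.1, -0.2], [0.2, 0.4], [0.3, -0.0], [-0.2, -0.4], [-1.1, -0.2], [-0.8, 0.3], [-0.4, 0.1], [1.0, 0.5], [0.8, 0.9]]
tri axle [ 483.44305902 -239.44851497   50.0140935 ]
tri knob [ 534.34401665 -128.78415023  116.23679016] [ 534.61861917 -126.50000011  106.        ]
ptr ray@44 [ 383.58185773 -261.72798935   44.        ] [ 379.73935313 -262.78797813   44.        ]
[-3.14101445e+00  6.69167546e-04  2.42676385e-01]
```

Request:
{"fn": "play_rows", "kwargs": {"moves": [[[0,0,0],[0,0,0.022],0],[[0.0163,-0.0151,0.0275],[0,0,0],0],[[0.0163,-0.0151,0.0275],[0,0,0],0],[[0.0163,-0.0151,0.0275],[0,0,0],0],[[0.0163,-0.0151,0.0275],[0,0,0],0],[[0.0163,-0.0151,0.0275],[0,0,0],0],[[0.0163,-0.0151,0.0275],[0,0,0],0],[[0.0163,-0.0151,0.0275],[0,0,0],0],[[0.0163,-0.0151,0.0275],[0,0,0],0],[[0,0,0],[0,0,0],0],[[0,0,0],[0,0,0],0]]}}

```text
clock: 2.6
eef_pos: [503.7, -134.3, 130.9]
tcp_rot: [-3.141, 0.002, 0.219]
contact_force: [-0.4, 0.7, 0.8]
opening: -0.002
```

```bash
python3 - <<'E'
from rig import *
from h import *
s=sense(); print(s['clock'],s['eef_pos'],s['tcp_rot'],s['contact_force'])
x=[483.2,-239.5,.221]; d=s['eef_pos'][:2]-np.array(x[:2]); c,q=np.cos(x[2]),np.sin(x[2])
print('carousel',c*d[0]+q*d[1],-q*d[0]+c*d[1])
f=grab_frame("wrist"); im=f["pixels"][:,:,::-1]; np.savez("wrist2.npz",**f)
k=proj(f,car(x[:2],x[2],(75,99,106))); print('knob pred',k,'tcp',proj(f,s['eef_pos']))
cv2.imwrite("pics/wrist2.png",im)
E
```

```text
2.6 [ 503.68583242 -134.26274234  130.91777876] [-3.14098182e+00  1.62805583e-03  2.19477127e-01] [-0.38005274  0.65907451  0.809513  ]
carousel 43.05616733901337 98.18714876790249
knob pred [258.81681592 173.45264241] tcp [260.41082959 241.79906146]
```

View pics/wrist2.png

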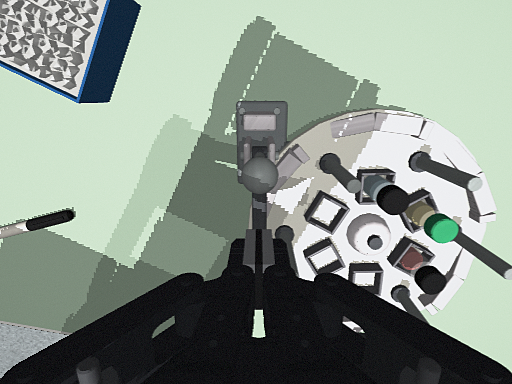

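Request:
{"fn": "play_rows", "kwargs": {"moves": [[[0,0,0.013],[0,0,0],0],[[0,0,0.013],[0,0,0],0],[[0,0,0.013],[0,0,0],0],[[0.003,0,0],[0,0,0],0],[[0.003,0,0],[0,0,0],0],[[0.003,0,0],[0,0,0],0],[[0.003,0,0],[0,0,0],0],[[0.003,0,0],[0,0,0],0],[[0.003,0,0],[0,0,0],0],[[0.003,0,0],[0,0,0],0],[[0.003,0,0],[0,0,0],0],[[0.003,0,0],[0,0,0],0],[[0.003,0,0],[0,0,0],0],[[0.003,0,0],[0,0,0],0],[[0.003,0,0],[0,0,0],0],[[0,0,0],[0,0,0],0],[[0,0,0],[0,0,0],0]]}}

```text
clock: 4.35
eef_pos: [539.2, -126.2, 92.2]
tcp_rot: [-3.142, 0.0, 0.219]
contact_force: [-0.3, -0.2, -1.0]
opening: -0.004
```

```bash
cat > st.py <<'E'
import sys
from rig import *
from h import *
s=sense(); print(s['clock'],s['eef_pos'],s['tcp_rot'],s['contact_force'])
x=[483.2,-239.5,.221]; d=s['eef_pos'][:2]-np.array(x[:2]); c,q=np.cos(x[2]),np.sin(x[2])
print('carousel',c*d[0]+q*d[1],-q*d[0]+c*d[1])
n=sys.argv[1]
f=grab_frame("wrist"); np.savez(f"wrist{n}.npz",**f); cv2.imwrite(f"pics/wrist{n}.png",f["pixels"][:,:,::-1])
print('knob down pred',proj(f,car(x[:2],x[2],(75,99,106))),'up',proj(f,car(x[:2],x[2],(122,99,83))))
E
python3 st.py 3
```

```text
4.35 [ 539.24836971 -126.19445722   92.23716687] [-3.14154677e+00  8.20478333e-05  2.18934143e-01] [-0.28279161 -0.22595638 -0.98536855]
carousel 79.52239038272357 98.26370235020642
knob down pred [259.07384885 262.67189832] up [258.8475589  161.53047303]
```

View pics/wrist3.png

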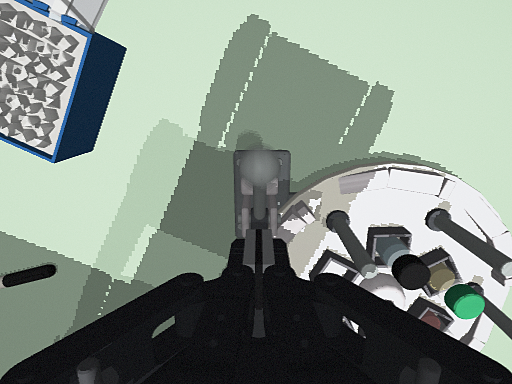

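Request:
{"fn": "play_rows", "kwargs": {"moves": [[[0,0,-0.02],[0,0,0],0],[[0,0,-0.02],[0,0,0],0],[[0,0,-0.02],[0,0,0],0],[[-0.0075,0.0248,0],[0,0,0],0],[[-0.0075,0.0248,0],[0,0,0],0],[[-0.0075,0.0248,0],[0,0,0],0],[[-0.0075,0.0248,0],[0,0,0],0],[[-0.0075,0.0248,0],[0,0,0],0],[[-0.0075,0.0248,0],[0,0,0],0],[[-0.0075,0.0248,0],[0,0,0],0],[[0,0,0],[0,0,0],0],[[0,0,0],[0,0,0],0]]}}

```text
clock: 5.6
eef_pos: [525.3, -307.3, 152.1]
tcp_rot: [-3.141, 0.0, 0.217]
contact_force: [-0.7, 0.4, 0.2]
opening: 0.002
```

```bash
python3 st.py 4
```

```text
5.6 [ 525.26391444 -307.25271095  152.06096767] [-3.14101329e+00  2.90397671e-04  2.17457716e-01] [-0.6937359   0.41760963  0.1680301 ]
carousel 26.189105827175894 -75.3255167599296
knob down pred [-10.20557388 140.92057149] up [ 0.42392876 65.98311805]
```

View pics/wrist4.png

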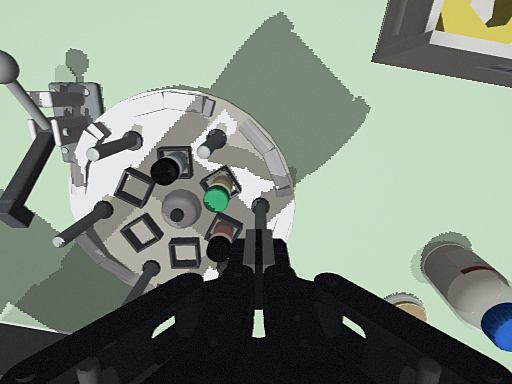

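```bash
python3 - <<'E'
from h import *
f=dict(np.load("wrist4.npz"));x=[483.2,-239.5,.221]
for k in range(6):
    a=np.radians(30+60*k)+.018
    print(30+60*k,[np.round(proj(f,car(x[:2],x[2],(76*np.cos(a),76*np.sin(a),z)))) for z in (26,96)])
print(proj(f,np.array([525.26,-307.25,152.])))
E
```

```text
30 [array([134., 139.]), array([ 93., 153.])]
90 [array([106., 207.]), array([ 60., 240.])]
150 [array([153., 265.]), array([123., 312.])]
210 [array([225., 264.]), array([216., 310.])]
270 [array([260., 204.]), array([261., 236.])]
330 [array([217., 137.]), array([204., 151.])]
[260.37382636 241.73163466]
```

Request:
{"fn": "play_rows", "kwargs": {"moves": [[[0,0,0.02],[0,0,0],0],[[0,0,0.02],[0,0,0],0],[[0,0,0.02],[0,0,0],0],[[0,0,0.017],[0,0,0],0],[[-0.003,0,0],[0,0,0],0],[[-0.003,0,0],[0,0,0],0],[[-0.003,0,0],[0,0,0],0],[[0,0,0],[0,0,0],0],[[0,0,0],[0,0,0],0]]}}

```text
clock: 6.55
eef_pos: [517.2, -309.3, 76.2]
tcp_rot: [3.141, -0.001, 0.219]
contact_force: [0.2, 0.5, -0.2]
opening: 0.002
```

Request:
{"fn": "play_rows", "kwargs": {"moves": [[[-0.0038,0.0007,0],[0,0,0.05],0],[[-0.0038,0.0007,0],[0,0,0.05],0],[[-0.0038,0.0007,0],[0,0,0.05],0],[[-0.0038,0.0007,0],[0,0,0.05],0],[[-0.0038,0.0007,0],[0,0,0.05],0],[[-0.0038,0.0007,0],[0,0,0.05],0],[[0,0,0],[0,0,0],0]]}}

```text
clock: 7.25
eef_pos: [494.9, -315.8, 75.9]
tcp_rot: [3.141, -0.001, -0.082]
contact_force: [0.3, -0.6, -0.4]
opening: -0.0
```

```bash
python3 st.py 5; python3 - <<'E'
from h import *
f=dict(np.load("wrist5.npz"));x=[483.2,-239.5,.221]
for w in (.018,-.25,-.3): print(w,[(np.round(proj(f,car(x[:2],x[2],(76*np.cos(a+w),76*np.sin(a+w),96))))).tolist() for a in np.radians(30+60*np.arange(6))])
E
```

```text
7.25 [ 494.91313303 -315.78387292   75.88201086] [ 3.14099122e+00 -1.11998495e-03 -8.22827824e-02] [ 0.33719228 -0.57944437 -0.41328225]
carousel -5.293582953861053 -76.99613452894806
knob down pred [-194.48804945  223.2933573 ] up [-195.92528526  111.06600211]
0.018 [[-36.0, 197.0], [-23.0, 332.0], [102.0, 404.0], [227.0, 371.0], [254.0, 250.0], [119.0, 143.0]]
-0.25 [[-9.0, 168.0], [-41.0, 300.0], [66.0, 395.0], [200.0, 389.0], [262.0, 286.0], [166.0, 158.0]]
-0.3 [[-3.0, 163.0], [-44.0, 293.0], [59.0, 393.0], [194.0, 392.0], [262.0, 292.0], [174.0, 163.0]]
```

View pics/wrist5.png

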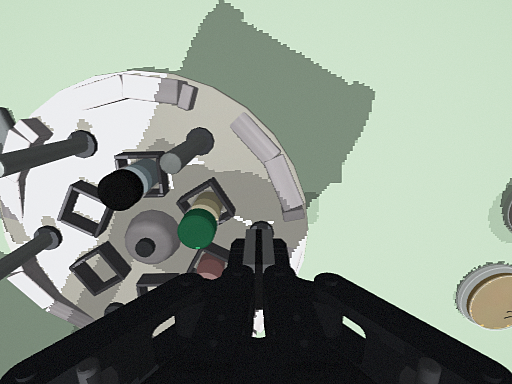

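Request:
{"fn": "play_rows", "kwargs": {"moves": [[[-0.0038,0.0007,0],[0,0,0.05],0],[[-0.0038,0.0007,0],[0,0,0.05],0],[[-0.0038,0.0007,0],[0,0,0.05],0],[[-0.0038,0.0007,0],[0,0,0.05],0],[[-0.0038,0.0007,0],[0,0,0.05],0],[[-0.0038,0.0007,0],[0,0,0.05],0],[[-0.0038,0.0007,0],[0,0,0.05],0],[[-0.0038,0.0007,0],[0,0,0.05],0],[[-0.0038,0.0007,0],[0,0,0.05],0],[[-0.0038,0.0007,0],[0,0,0.05],0],[[-0.0038,0.0007,0],[0,0,0.05],0],[[-0.0038,0.0007,0],[0,0,0.05],0],[[-0.0019,0.00035,0],[0,0,0.025],0],[[-0.0019,0.00035,0],[0,0,0.025],0],[[-0.0019,0.00035,0],[0,0,0.025],0],[[-0.0019,0.00035,0],[0,0,0.025],0],[[0,0,0],[0,0,0],0],[[0,0,0],[0,0,0],0]]}}

```text
clock: 9.1
eef_pos: [442.8, -303.2, 75.2]
tcp_rot: [-3.142, 0.001, -0.781]
contact_force: [0.2, -0.1, 0.0]
opening: 0.003
```

```bash
cat >> st.py <<'E'
p=np.array([c*d[0]+q*d[1],-q*d[0]+c*d[1]]);th=np.arctan2(p[1],p[0])%(2*np.pi)
print('r',np.hypot(*p),'polar',np.degrees(th),'w if touching',th-np.arctan(16/76)-1.5*np.pi,'yaw rel',s['tcp_rot'][2]-.221)
E
python3 st.py 6
```

```text
9.1 [ 442.829798   -303.20308462   75.16449653] [-3.14156989e+00  7.10325220e-04 -7.80795897e-01] [ 0.17307795 -0.08703311  0.03087467]
carousel -53.35240834881159 -53.30437808400247
knob down pred [-119.00575283  375.07755651] up [-157.10492527  302.41474378]
r 75.4177445933026 polar 224.97419825434017 w if touching -0.993344715247177 yaw rel -1.001795897134003
```

Request:
{"fn": "play_rows", "kwargs": {"moves": [[[-0.0019,0.0004,0],[0,0,0.025],0],[[-0.0019,0.0004,0],[0,0,0.025],0],[[0,0,0],[0,0,0],0],[[0,0,0],[0,0,0],0],[[0.004,0,0],[0,0,0],0],[[0,0,-0.03],[0,0,0],0],[[0,0,-0.04],[0,0,0],0],[[0,0,-0.045],[0,0,0],0],[[0,0,-0.045],[0,0,0],0],[[0,0,-0.045],[0,0,0],0],[[0,0,-0.045],[0,0,0],0],[[0,0,0],[0,0,0],0],[[0,0,0],[0,0,0],0]]}}

```text
clock: 10.45
eef_pos: [442.9, -304.6, 326.2]
tcp_rot: [-3.141, -0.002, -0.831]
contact_force: [-0.1, 0.6, 0.6]
opening: 0.003
```

```bash
python3 st.py 7;  python3 - <<'E'
from rig import *
from h import *
f=dict(np.load("wrist7.npz"));x=[483.2,-239.5,.221]
im=cv2.imread("pics/wrist7.png")
for w,col in ((-1.047,(0,0,255)),(-1.127,(255,0,0)),(-.967,(0,200,0))):
  for a in np.radians(30+60*np.arange(6)):
    u=proj(f,car(x[:2],x[2],(76*np.cos(a+w),76*np.sin(a+w),96))); cv2.circle(im,tuple(int(round(v)) for v in u),1,col,-1)
cv2.imwrite("pics/wrist7b.png",cv2.resize(im,None,fx=1.5,fy=1.5,interpolation=cv2.INTER_CUBIC))
E
```

```text
10.45 [ 442.85693632 -304.6032602   326.20865419] [-3.14112173e+00 -2.09139658e-03 -8.31116728e-01] [-0.11120565  0.57793719  0.64674674]
carousel -53.632856135884566 -54.676448480893384
knob down pred [117.16774182 211.01598742] up [ 92.88072667 189.13193148]
r 76.58979877096087 polar 225.5520447834938 w if touching -0.9832593907422242 yaw rel -1.0521167284055557
```

View pics/wrist7b.png

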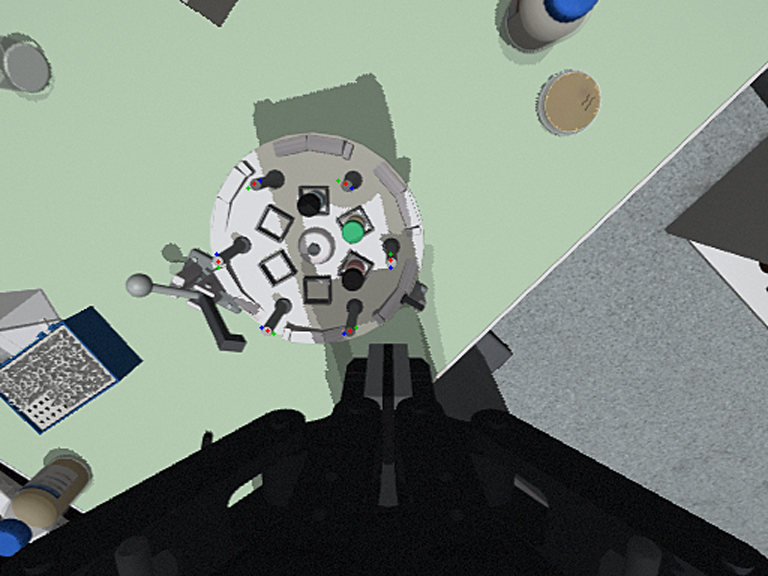

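Request:
{"fn": "play_rows", "kwargs": {"moves": [[[0,0,0],[0,0,-0.145],0],[[0,0,0],[0,0,-0.145],0],[[0,0,0],[0,0,-0.145],0],[[0,0,0],[0,0,-0.145],0],[[0,0,0],[0,0,-0.145],0],[[0,0,0],[0,0,-0.145],0],[[0,0,0],[0,0,-0.145],0],[[0,0,0],[0,0,-0.037],0],[[0.0257,-0.0192,0.0232],[0,0,0],0],[[0.0257,-0.0192,0.0232],[0,0,0],0],[[0.0257,-0.0192,0.0232],[0,0,0],0],[[0.0257,-0.0192,0.0232],[0,0,0],0],[[0.0257,-0.0192,0.0232],[0,0,0],0],[[0.0257,-0.0192,0.0232],[0,0,0],0],[[0.0257,-0.0192,0.0232],[0,0,0],0],[[0.0257,-0.0192,0.0232],[0,0,0],0],[[0,0,0],[0,0,0],0],[[0,0,0],[0,0,0],0]]}}

```text
clock: 12.3
eef_pos: [607.9, -108.7, 137.2]
tcp_rot: [-3.14, 0.004, 0.222]
contact_force: [0.4, 0.6, 0.2]
opening: -0.002
```

```bash
python3 st.py 8
```

```text
12.3 [ 607.93160906 -108.66057534  137.2118401 ] [-3.13992231  0.00445092  0.22236363] [0.44758405 0.60711629 0.23503095]
carousel 150.3786880302986 100.31540025780606
knob down pred [261.65126425 315.17189693] up [261.66784516 241.5895681 ]
r 180.76761143135602 polar 33.70666680310975 w if touching -4.331592891232956 yaw rel 0.0013636299827982368
```

Request:
{"fn": "play_rows", "kwargs": {"moves": [[[0,0,0.02],[0,0,0],0],[[0,0,0.021],[0,0,0],0],[[0,0,0.021],[0,0,0],0],[[-0.003,0,0],[0,0,0],0],[[-0.003,0,0],[0,0,0],0],[[-0.003,0,0],[0,0,0],0],[[-0.003,0,0],[0,0,0],0],[[-0.003,0,0],[0,0,0],0],[[-0.003,0,0],[0,0,0],0],[[-0.003,0,0],[0,0,0],0],[[-0.003,0,0],[0,0,0],0],[[-0.003,0,0],[0,0,0],0],[[-0.003,0,0],[0,0,0],0],[[-0.003,0,0],[0,0,0],0],[[-0.003,0,0],[0,0,0],0],[[-0.003,0,0],[0,0,0],0],[[-0.003,0,0],[0,0,0],0],[[-0.003,0,0],[0,0,0],0],[[0,0,0],[0,0,0],0]]}}

```text
clock: 14.25
eef_pos: [565.1, -119.3, 77.6]
tcp_rot: [-3.141, 0.0, 0.221]
contact_force: [0.2, 0.6, 0.2]
opening: 0.002
```

Request:
{"fn": "play_rows", "kwargs": {"moves": [[[-0.002,0,0],[0,0,0],0],[[-0.002,0,0],[0,0,0],0],[[-0.002,0,0],[0,0,0],0],[[0,0,0],[0,0,0],0],[[0,0,0],[0,0,0],0]]}}

```text
clock: 14.75
eef_pos: [559.8, -120.6, 77.7]
tcp_rot: [3.142, -0.0, 0.221]
contact_force: [-0.4, 0.4, 0.2]
opening: 0.005
```

Request:
{"fn": "play_rows", "kwargs": {"moves": [[[0.015,0,0],[0,0,0],0],[[0.02,0,0],[0,0,0],0],[[0,0,-0.04],[0,0,0],0],[[0,0,-0.045],[0,0,0],0],[[0,0,-0.045],[0,0,0],0],[[0,0,-0.045],[0,0,0],0],[[0,0,-0.045],[0,0,0],0],[[-0.031,0.017,0],[0,0,0],0],[[-0.031,0.017,0],[0,0,0],0],[[-0.031,0.017,0],[0,0,0],0],[[-0.031,0.017,0],[0,0,0],0],[[-0.031,0.017,0],[0,0,0],0],[[-0.031,0.017,0],[0,0,0],0],[[-0.031,0.017,0],[0,0,0],0],[[0,0,0],[0,0,0],0],[[0,0,0],[0,0,0],0]]}}

```text
clock: 16.35
eef_pos: [407.9, -276.9, 297.9]
tcp_rot: [3.141, -0.001, 0.219]
contact_force: [-0.1, 0.1, 0.1]
opening: 0.001
```

```bash
python3 st.py 9;  python3 - <<'E'
from h import *
f=dict(np.load("wrist9.npz"));x=[483.2,-239.5,.221]
im=cv2.imread("pics/wrist9.png")
u0=proj(f,car(x[:2],x[2],(20,30,50))).astype(int); x0=max(0,u0[0]-95);y0=max(0,u0[1]-75)
cr=cv2.resize(im[y0:y0+150,x0:x0+190],None,fx=4,fy=4,interpolation=cv2.INTER_CUBIC)
for w,col in ((-1.047,(0,0,255)),(-1.127,(255,0,0)),(-.967,(0,200,0))):
  for a in np.radians(30+60*np.arange(6)):
    u=(proj(f,car(x[:2],x[2],(76*np.cos(a+w),76*np.sin(a+w),96)))-[x0,y0])*4+1.5; cv2.circle(cr,tuple(int(round(v)) for v in u),2,col,-1)
cv2.imwrite("pics/wrist9b.png",cr); print(x0,y0,(proj(f,car(x[:2],x[2],(75,99,106)))-[x0,y0])*4+1.5)
E
```

```text
16.35 [ 407.94032262 -276.93355909  297.89118494] [ 3.14140685e+00 -5.84014492e-04  2.18907052e-01] [-0.08639457  0.1449768   0.10745112]
carousel -81.6349052910933 -20.02579892723449
knob down pred [141.23464935  13.03115283] up [144.2240124  -32.19362229]
r 84.05528171721156 polar 193.78301588666787 w if touching -1.537733545153059 yaw rel -0.0020929484096749162
123 0 [74.43859739 53.62461132]
```

View pics/wrist9b.png

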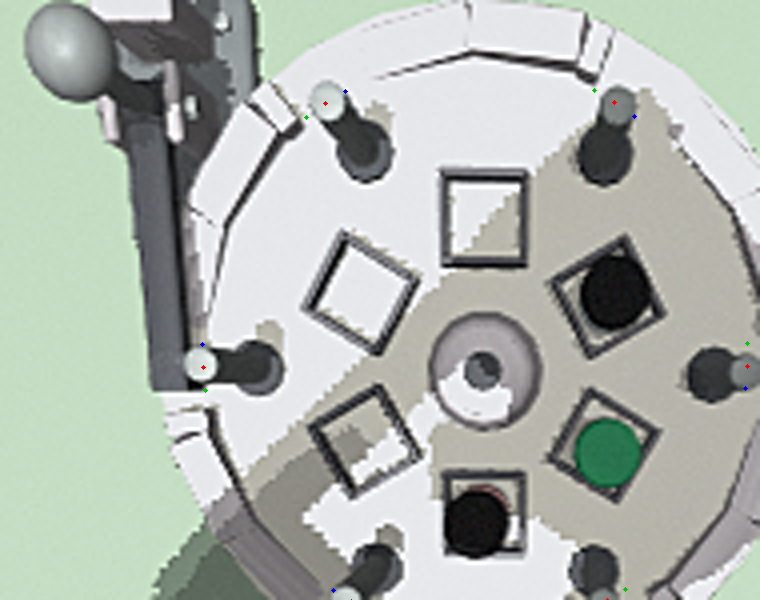

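```bash
python3 -c "
from rig import *
print(sense()['clock'],sign_off())"
```

```text
the job is handed in; nothing more can be done
16.4 None
```

The carousel is back one notch and the pawl is down again. I handed the job in at 16.4 s of the 45 s allowed, and no verdict was reported.

- **What I did:** With the shut fingertips I pushed the pawl knob along +x until the pawl fell fully back and stayed up. I then pushed one peg along an arc to turn the wheel one notch clockwise, and pushed the knob back along -x so the pawl dropped. The contact force was about 1 N or less at every reading, taken at the end of each move call.
- **Wheel angle:** In the last wrist picture, the five peg tops I could judge sit on the positions predicted for -1.047 rad. That is well inside the ±0.08 play.
- **Pawl:** The knob and arm appear within about 1 px of where they stood at the start, when the pawl was down. The arm end sits just behind the tooth, as it did at the start. I judged this from that one camera view and did not measure the nose height.
- **Vials and bystanders:** All three vials stand in their pockets, with the one that had gone past now in the pocket at the pointer. I never came near the bottles, marker or dish, but I did not re-measure where they stand.
- **One disagreement:** Part way through, the finger position put the wheel at about -0.98 rad. I took that reading after backing the finger 4 mm off the peg, so I went by the pictures instead.

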